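Slanting light for the mussel shell

TASK

Slide the specimen carriage of the stereo microscope fully home against its stop, so that the dish with the mussel shell lies under the lens. Then draw the inspection lamp out of the tube rack, turn it to a slant of about 45 degrees, from whichever side suits, and finish while holding it there in the air, its head about 8 cm from the shell and pointing at it. Keep the lamp from touching the microscope, carriage or shell, leave the carriage home, and leave everything else standing where it is.

Things in the scene. Friction and masses are not known exactly. Their poses are not given: they have to be found in the camera images.
- scope: Stereo microscope fixed to the bench, white foot 22 mm thick, black square pillar. Origin: on the bench straight below the lens axis. Its x axis points to the rear pillar (near face at x +142 mm), the specimen slide runs along its y axis, steel stop block at the -y end. The foot spans x -100 to +210, y -120 to +200 mm.
- lens (a point): Centre of the underside of the microscope's black lens barrel, 230 mm over the bench, over the dish place. Barrel radius 31 mm (flange 37); cream head 105 x 105 mm from 270 mm height up, zoom knobs out to y +-71 mm at 335 mm height; two eyepieces slant out towards the microscope's -x, to about x -105 mm, at 420 to 510 mm height.
- carriage (a joint): Specimen carriage: aluminium plate 110 x 215 mm, top 38 mm over the bench. Value in m: 0 = home against the stop (dish under the lens), grows to 0.12 as it is drawn out along the microscope's +y. Stiff slide, about 3 N of friction, stays where it is left; starts 70 to 110 mm out.
- knob_top (a point): Centre of the top of the carriage's upright turned steel knob, 78 mm over the bench; diameter 20 mm over its upper 27 mm, waist 17 mm below; it stands on the plate near its front left end, 35 mm to -x and 140 mm to +y of the dish centre in the microscope's axes. Grip it or push it towards the microscope's -y.
- shell (a point): Point on top of the dark half mussel shell (about 58 x 28 mm, top 60 to 62 mm over the bench), at the centre of the round glass wax dish (diameter 90 mm, rim 51 mm over the bench) fixed on the carriage; two small steel clip posts stand beside it on the plate.
- lamp: Pen torch of dark metal, round, 138 mm long, 98 to 196 g, parked upright, head down, in one well of the rack. Origin: centre of the lens face at its head (10 mm over the bench when parked); z runs from head to tail, so it shines along -z. Head diameter 30 mm up to z 30, taper to 23 mm at z 40, grip barrel 23 mm from z 40 to 128, tail cap 19 mm to z 138.
- rack: Grey block rack, fixed, 215 (x) x 72 (y) x 55 mm high. Origin: centre of its underside. Three round wells in a row on its x axis at x -66, 0, +66 mm, 32 mm wide, 45 mm deep. One holds the lamp, the other two hold the tubes, in any order.
- tube_a: Capped 50 ml tube, clear with a blue cap, 112 mm long, cap diameter 35 mm, standing in a rack well (top 122 mm over the bench), origin at its lower tip. To be left alone.
- tube_b: As tube_a, the second one. To be left alone.
- tub: Clear lidded tub of mussels, 172 x 122 x 70 mm, standing on the bench; origin centre of underside. To be left alone.
- petri_dishes: Stack of three clear round dishes, diameter 94 mm, 44 mm high; origin centre of underside. To be left alone.
- jar: Amber jar with white lid, diameter 60 mm, 85 mm high; origin centre of underside. To be left alone.
- wash_bottle: White wash bottle with spout, diameter 68 mm, 195 mm high; origin centre of underside. To be left alone.
- tally_counter: Chrome hand counter lying on the bench, diameter 50 mm, 35 mm high; origin centre of underside. To be left alone.
- forceps: Steel forceps lying on the bench, 125 mm long, 8 mm high; origin centre of underside. To be left alone.
Things that resemble listed ones, but are neither listed nor needed, are in the scene too. What is shaped like the lamp but orange or pink is not meant.

How it is judged:
On the way, in this order (a step that is already met when the one before it is completed fails the run):
1. the carriage is slid home: within 4 mm of its stop (value of joint carriage below 0.004 m), for 0.2 s.
2. the lamp is drawn out of its well by the gripper, its head above the rack's top (z of lamp in the frame of rack above 0.06 m and contact force between the fingers and lamp above 1 N), for 0.2 s.
At the end, for the whole second after the job is handed in: Carriage within 5 mm of its stop; lamp held still in the fingers only, lens face over 80 mm above the bench, leaning 28 to 62 degrees, head down; shell 45 to 125 mm ahead of the lens and within 20 mm of the lamp axis each way; tubes within 20 mm, other things within 30 mm of their starts (value of joint carriage below 0.005 m and contact force between the fingers and lamp above 1 N and contact force between lamp and scope below 0.3 N and contact force between lamp and rack below 0.3 N and height (world z) of lamp above 0.08 m and linear speed of lamp below 0.03 m/s and angle between lamp's own z axis and vertical between 0.49 and 1.08 rad and z of shell in the frame of lamp between -0.125 and -0.045 m and x of shell in the frame of lamp between -0.02 and 0.02 m and y of shell in the frame of lamp between -0.02 and 0.02 m and distance of each of tube_a, tube_b from where it was at the start of the episode below 0.02 m and distance of each of tub, petri_dishes, jar, wash_bottle, tally_counter, forceps from where it was at the start of the episode below 0.03 m); the arm keeps its last pose, push and grip.
It fails at once if the lamp bumps the microscope, carriage, dish or shell (contact force between lamp and scope above 1.5 N).
It fails at once if a tube or other bystander is pushed away (distance of any of tube_a, tube_b from where it was at the start of the episode above 0.03 m or distance of any of tub, petri_dishes, jar, wash_bottle, tally_counter, forceps from where it was at the start of the episode above 0.04 m).
It also fails if it takes over 51 s, if anything falls off the work surface, if the arm or the gripper's body presses on something with over 40 N, if the wrist force passes 120 N, or if a joint passes its speed limit or range.

ROBOT

A 6-joint arm with a two-finger parallel gripper is mounted at the origin on the work surface. World frame = base frame: x ahead of the robot, y to its left, z up, the work surface at z = 0. Lengths are in m, angles in rad, forces in N, time in s.
With the tool pointing down it reaches from about 0.225 to 0.725 m from the base axis. Payload 3.1 kg.
Tool frame: the origin (TCP) lies midway between the tips of the shut fingers; the grasp point (between the pads) lies 19 mm behind it; z points along the fingers, y is the line along which they close (so a half turn about z gives the same grasp; the last joint's range is limited). The gripper opens to 85 mm and grips with 20 to 120 N. Pads are 22 mm wide; open, the fingers measure 114 mm over their backs; the gripper's body (76 mm by 85 mm) begins 54 mm behind the grasp point. The pads swing forward as they close: fully open they stand 13 mm farther back than shut.
Start: joints at [-1.306, 0.048, 0.099, 1.622, 0, 1.443], TCP at [0.201, -0.485, 0.231] pointing down, gripper open.
Joint ranges: [-2.91, 2.91], [-0.99, 1.94], [-1.21, 1.42], [-2.12, 2.29], [-1.49, 1.47], [-3.14, 3.14]. Speed limits (rad/s): [2.79, 2.79, 3.14, 3.14, 3.14, 3.14].

INTERFACE

Orientations are given as [roll, pitch, yaw] about the fixed x, y, z axes, in that order (R = Rz(yaw) Ry(pitch) Rx(roll)).
In Python, from workcell import env, effector, planner, monitor, imaging, hand_in gives the robot as it stands. Calls block until the motion is done:
- env.move_to(position, orientation): joint-space move of the TCP to a pose.
- env.move_l(position, ori=None, speed=0.15): straight line of the TCP; ori=None keeps the orientation; speed is the mean speed in m/s.
- env.move_j(angles): joint-space move.
- effector.command_gripper(opening): finger opening in m; the grip force is fixed at half the most; returns when the fingers have stopped.
- env.pause(seconds).
- planner.inverse_kinematics(position, orientation): joint angles nearest the present ones, or None.
- monitor.sense(): the state.
- imaging.get_image(name): name is "scene" or "side" or "wrist"; returns a dict with "img" (480x640x3 uint8, red, green, blue), "fovy" (degrees; the focal length in pixels is half the picture's height over the tangent of half this angle, whatever the lens; pixels are square), "cx", "cy" (the principal point, pixels), "R" (3x3) and "t" (3): a world point X has camera coordinates R X + t. Camera axes: x right, y down, z forward; pixel columns grow to the right and rows downward; lengths in m; the calibration is good to about 2 mm. The wrist camera is an equidistant fisheye: a pixel r from the principal point sees the ray r / f radians off the axis. A picture is of the moment at which its call begins. There is no depth.
A pose or a line that the arm cannot do raises env.PlanningError and nothing moves.
- hand_in(): hands the job in; it is judged then, once.
The state is a dict: "clock": time; "joint_pos": joint angles; "joint_vel": joint speeds; "joint_efforts": joint torques, N m; "tool_pos": TCP position; "eef_rot": TCP orientation; "contact_force": force on the tool from outside, world axes, zero at the start; "moment": the same for the moment, N m; "grip_width": finger opening in m; "grasp_force": force on a finger pad.
Only numpy, scipy, OpenCV 4.12 (cv2) and the standard library are available. Lean on these libraries where they do the work, as an engineer would, in place of code of your own. Each camera call takes 0.05 s, during which the arm holds its last target. There are 200 camera calls.

## Working session

There is one attempt and no reset: what is moved stays moved. The work goes in short steps, each a Python script; the robot and the scene stay as the last script left them, time stands still between calls to the robot, and variables do not carry over. Pictures are saved under pics/ and viewed, at most 10 in all, crops included, and the job is handed in when it is done.

```bash
mkdir -p pics; ls
python3 - <<'E'
from workcell import imaging,monitor
import cv2
for n in("scene","side","wrist"):
    d=imaging.get_image(n);cv2.imwrite(f"pics/{n}0.png",d["img"][:,:,::-1])
    print(n,d["fovy"],d["cx"],d["cy"],d["R"],d["t"])
print(monitor.sense())
E
```

```text
pics
scene 48.05843584861911 320.716413432653 241.97757039318168 [[ 0.81124298  0.58464814  0.00844897]
 [ 0.47322072 -0.64800476 -0.5967847 ]
 [-0.34343409  0.48813562 -0.80235693]] [-0.3957198  -0.1856814   1.83240971]
side 46.960167704050924 325.59451543561454 234.488880144014 [[-0.86632408 -0.49918007 -0.0173736 ]
 [-0.33131692  0.6003324  -0.72789429]
 [ 0.37378026 -0.62483619 -0.68546922]] [0.46478211 0.30507882 1.24026388]
wrist 65.70646984690485 321.4184891721495 235.07804993460456 [[ 0.38314645 -0.92368629 -0.0015611 ]
 [-0.89210371 -0.37048306  0.25863733]
 [-0.23947812 -0.09770331 -0.96597324]] [-0.5249172  -0.03374317  0.37725923]
{'clock': 0.15, 'joint_pos': array([-1.30576163e+00,  4.85670672e-02,  9.79713848e-02,  1.62198968e+00,
       -1.24397612e-05,  1.44298139e+00]), 'joint_vel': array([ 0.00099494, -0.00165685,  0.00566755, -0.00014483, -0.00133009,
       -0.00081285]), 'joint_efforts': array([ 1.52124940e-03, -3.39258420e+01,  3.20424092e+01,  1.53897156e-02,
       -1.27852973e-04, -2.55144364e-06]), 'tool_pos': array([ 0.20083646, -0.48456334,  0.23039996]), 'eef_rot': array([-3.13981663e+00, -2.15705077e-04,  3.92849452e-01]), 'contact_force': array([-0.82668355, -0.50546757,  0.05288042]), 'moment': array([0.01689173, 0.00027281, 0.02103394]), 'grasp_force': 0.0, 'grip_width': 0.08565347675857017}
```

View pics/scene0.png

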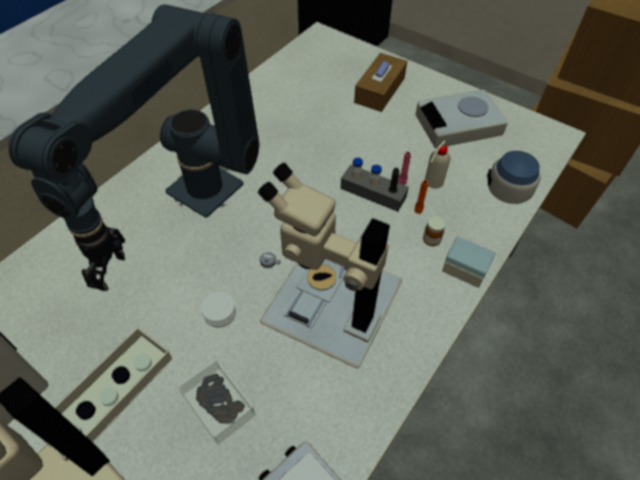

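View pics/side0.png

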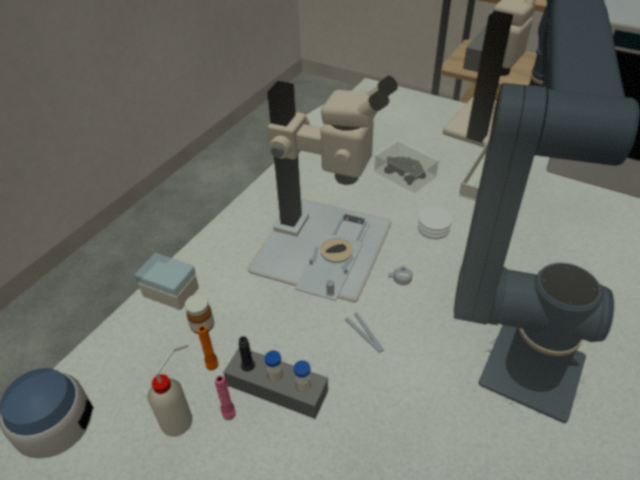

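Scene view: the wanted black lamp is at (394,180), between the pink lookalike at (405,167) and the orange one at (421,197). Side view: black lamp (245,350), pink (225,397), orange (207,348), blue-capped tubes (273,360) and (302,372), knob (330,288), dish (337,250). I choose the dark one in the rack well and will check it in a close crop.

Run:
```python
import cv2,numpy as np
s=cv2.imread("pics/side0.png")
a=cv2.resize(s[190:320,235:405],(800,600),interpolation=cv2.INTER_CUBIC)  # 4.706,4.615
a=cv2.resize(s[195:310,240:400],(480,345),interpolation=cv2.INTER_CUBIC)
b=cv2.resize(s[325:425,190:340],(450,300),interpolation=cv2.INTER_CUBIC)[:255]
c=cv2.imread("pics/scene0.png");c=cv2.resize(c[255:370,255:410],(310,230),interpolation=cv2.INTER_CUBIC)
im=np.zeros((600,800,3),np.uint8);im[:345,:480]=a;im[345:600,:450]=b;im[:230,490:800]=c
d=cv2.imread("pics/scene0.png");d=cv2.resize(d[140:220,330:432],(306,240),interpolation=cv2.INTER_CUBIC);im[345:585,480:786]=d
cv2.imwrite("pics/crop.png",im)
```

```text
(no output)
```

View pics/crop.png

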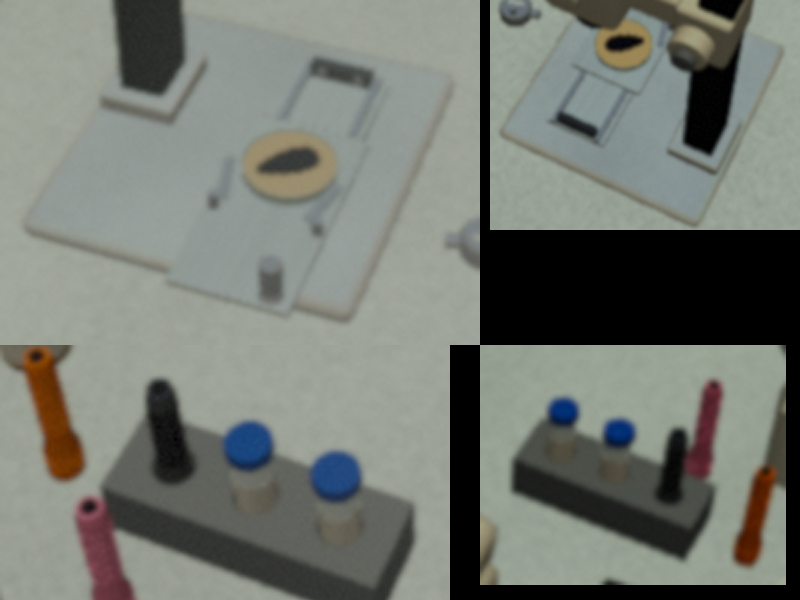

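Crop check: the black pen torch stands head down in the rack's end well (tail top at side (243,339), scene (396,169)); the orange and pink ones stand outside the rack. Knob top is at side (330,283), dish centre (337,248), foot corners (390,222), (356,298), (249,270).

```bash
cat > h.py <<'E'
import numpy as np
from workcell import env,effector,planner,monitor,imaging,hand_in
from scipy.optimize import least_squares
from scipy.spatial.transform import Rotation as Ro
def proj(d,X):
    c=np.asarray(X)@np.array(d["R"]).T+d["t"];f=240/np.tan(np.radians(d["fovy"]/2))
    return np.c_[d["cx"]+f*c[:,0]/c[:,2],d["cy"]+f*c[:,1]/c[:,2]]
def plane(d,p,z):
    f=240/np.tan(np.radians(d["fovy"]/2));R=np.array(d["R"])
    v=R.T@[(p[0]-d["cx"])/f,(p[1]-d["cy"])/f,1];o=-R.T@d["t"]
    return o+v*(z-o[2])/v[2]
E
python3 - <<'E'
from h import *
S=imaging.get_image("side");C=imaging.get_image("scene")
for n,p,q,z in [("lamp",(243.3,338.7),(396.3,169.3),.148),("tube1",(272.7,356.7),(376.7,168),.122),("tube2",(302,367),(358,160.7),.122)]:
    print(n,plane(S,p,z),plane(C,q,z))
# foot corners in scene: crop scale 2
sc=[(502,132),(695,222),(781,48)];sc=[(255+(x-490)/2,255+y/2) for x,y in sc]
def loc(p):
    x,y,a,c=p
    L=np.array([[-.1,-.12,.022],[-.1,.2,.022],[.21,.2,.022],[0,c,.051],[-.035,.14+c,.078]])
    L2=np.array([[-.1,-.12,.022],[.21,-.12,.022],[.21,.2,.022],[0,c,.051]])
    R=Ro.from_euler('z',a).as_matrix()
    return L@R.T+[x,y,0],L2@R.T+[x,y,0]
o1=np.array([(390,221.7),(356.5,298),(249,270.3),(336.7,248.3),(330,283)]);o2=np.array(sc+[(322,277)])
def f(p):
    A,B=loc(p);return np.r_[(proj(S,A)-o1).ravel(),(proj(C,B)-o2).ravel()]
for a0 in np.arange(0,6.28,.7):
    r=least_squares(f,[.5,-.1,a0,.09])
    if r.cost<200: break
print(r.x,r.cost,np.round(r.fun,1));A,B=loc(r.x);print(A)
for n,p,z in [("bottle",(162,383),.19),("orange",(205,330),.138),("orangefoot",(211,365),0),("pinktop",(220,379),.138),("pinkfoot",(229,413),0),("forceps1",(350,318),0),("forceps2",(380,350),0),("counter",(400,275),.02),("jar",(199,303),.085)]:
    print(n,plane(S,p,z).round(3))
E
```

```text
lamp [0.54066788 0.32680188 0.148     ] [0.5435636  0.32533678 0.148     ]
tube1 [0.47508397 0.31989551 0.122     ] [0.47926979 0.31683942 0.122     ]
tube2 [0.40962432 0.31135241 0.122     ] [0.41282203 0.30880909 0.122     ]
[ 0.56150798 -0.15763284  0.16122679  0.07633004] 33.27646820421503 [ 2.6 -3.2  1.1  1.2 -3.4 -2.  -0.1  0.   0.5 -0.9 -2.9 -0.9  1.8  1.
  2.8 -2.6 -0.5 -1.6]
[[ 0.48206838 -0.2921295   0.022     ]
 [ 0.43069903  0.02372045  0.022     ]
 [ 0.73667867  0.07348451  0.022     ]
 [ 0.54925478 -0.08229272  0.051     ]
 [ 0.4922346   0.05027311  0.078     ]]
bottle [0.59  0.503 0.19 ]
orange [0.63  0.343 0.138]
orangefoot [0.641 0.344 0.   ]
pinktop [0.529 0.422 0.138]
pinkfoot [0.532 0.419 0.   ]
forceps1 [0.427 0.069 0.   ]
forceps2 [0.322 0.118 0.   ]
counter [ 0.373 -0.103  0.02 ]
jar [0.725 0.262 0.085]
```

Run:
```python
from h import *
import cv2
y=.161
s=monitor.sense();d=np.array([np.cos(-1.18),np.sin(-1.18)])*.27
env.move_l([*d,.3],speed=.3)
q=planner.inverse_kinematics([.27,.027,.3],[np.pi,0,y]);print(monitor.sense()["joint_pos"].round(2),q)
env.move_j(q)
env.move_l([.46,.05,.2],ori=[np.pi,0,y],speed=.25)
d=imaging.get_image("wrist");cv2.imwrite("pics/w1.png",d["img"][:,:,::-1])
np.savez("w1.npz",**d);print(monitor.sense()["clock"],monitor.sense()["tool_pos"],d["R"],d["t"])
```

```text
[-1.43 -0.57 -0.26  1.89  0.    1.32] [-0.14944813 -0.5686447  -0.25342939  1.88601164  0.          2.83114452]
3.7 [0.45970223 0.04962236 0.20088389] [[ 1.59812956e-01 -9.87147202e-01  4.69956839e-04]
 [-9.53491802e-01 -1.54241071e-01  2.58965394e-01]
 [-2.55564477e-01 -4.18341251e-02 -9.65886486e-01]] [-0.02551779  0.42036558  0.46727972]
```

View pics/w1.png

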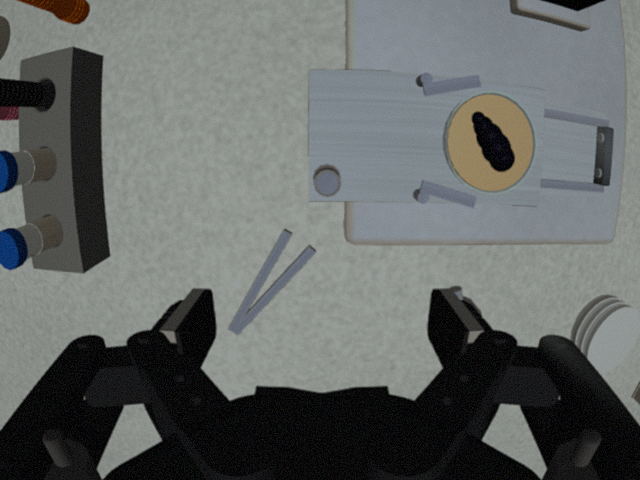

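Wrist view: knob top at (327,180), dish centre (490,143), shell (493,141), stop block (603,155), foot corners (347,243) and (613,242), forceps (275,280) clear of the knob.

```bash
cat >> h.py <<'E'
def wplane(d,p,z):
    f=240/np.tan(np.radians(float(d["fovy"])/2));R=np.array(d["R"])
    u=np.array([p[0]-d["cx"],p[1]-d["cy"]]);r=np.hypot(*u);a=r/f
    v=R.T@np.r_[u/r*np.sin(a),np.cos(a)];o=-R.T@d["t"]
    return o+v*(z-o[2])/v[2]
E
python3 - <<'E'
from h import *
d=np.load("w1.npz")
P={n:wplane(d,p,z) for n,p,z in [("knob",(327,179.5),.078),("dish",(490,142.5),.051),("shell",(493,141),.061),("c1",(347,241),.022),("c2",(614,241),.022),("stop",(603,155),.045),("pl1",(309,69),.038),("pl2",(309,202),.038)]}
for n in P:print(n,P[n].round(4))
v=P["c1"]-P["c2"];print(np.hypot(*v[:2]),np.arctan2(-v[0],v[1]))
# fit scope from c1 c2 ; carriage
L={"c1":(-.1,.2),"c2":(-.1,-.12)}
def f(p):
    c,s=np.cos(p[2]),np.sin(p[2]);T=lambda a:np.array([c*a[0]-s*a[1]+p[0],s*a[0]+c*a[1]+p[1]])
    LL=dict(L,dish=(0,p[3]),knob=(-.035,.14+p[3]),pl1=(.055,.155+p[3]),pl2=(-.055,.155+p[3])) 
    return np.concatenate([T(LL[k])-P[k][:2] for k in ("c1","c2","dish","knob")])
r=least_squares(f,[.56,-.157,.161,.076]);print(r.x,r.fun.round(4))
E
```

```text
knob [0.4955 0.0504 0.078 ]
dish [ 0.5483 -0.0792  0.051 ]
shell [ 0.5494 -0.0769  0.061 ]
c1 [0.4377 0.0218 0.022 ]
c2 [ 0.4861 -0.2866  0.022 ]
stop [ 0.5705 -0.2144  0.045 ]
pl1 [0.579 0.078 0.038]
pl2 [0.4702 0.0607 0.038 ]
0.312099447495964 0.15552180380608788
[ 0.56489025 -0.15620961  0.16104377  0.07685719] [-0.0036  0.0034 -0.0007 -0.0041  0.0042 -0.0012  0.0001  0.0019]
```

Run:
```python
from h import *
y=.161;k=np.array([.4955,.0504]);u=np.array([np.sin(y),-np.cos(y)]);O=[np.pi,0,y]
env.move_l([*k,.13],ori=O,speed=.25)
env.move_l([*k,.05],speed=.15)
effector.command_gripper(.0)
s=monitor.sense();print(s["clock"],s["tool_pos"],s["grip_width"],s["grasp_force"],s["contact_force"])
env.move_l([*(k+.06*u),.05],speed=.08)
s=monitor.sense();print(s["contact_force"]@np.r_[u,0],s["contact_force"])
for t in np.arange(.066,.105,.003):
    env.move_l([*(k+t*u),.05],speed=.05)
    s=monitor.sense();F=s["contact_force"]@np.r_[u,0]
    print(round(t,3),(s["tool_pos"][:2]-k)@u,F)
    if abs(F)>15:break
print(s["clock"],s["tool_pos"])
```

```text
5.475 [0.49572664 0.05055249 0.05055294] 0.018106352002921582 58.63564366707578 [-0.74059468  1.32995524  4.36087398]
-0.7016925306264473 [-1.6778135   0.43839966  4.96386349]
0.066 0.06675228048989372 -1.0901596916587377
0.069 0.06932684417686057 -1.1668018645532097
0.072 0.07224043462264168 -1.568521909675829
0.075 0.07523110420752013 -2.0018682791420597
0.078 0.07573753567572858 -7.768414531870108
0.081 0.07571957137928365 -15.089055539730223
7.8917 [ 0.50750076 -0.02436265  0.05055591]
```

Run:
```python
from h import *
import cv2
effector.command_gripper(.085)
s=monitor.sense();p=s["tool_pos"]
env.move_l([p[0],p[1],.14],speed=.2)
env.move_l([.33,.03,.26],speed=.3)
a=.12
env.move_to([.32,.19,.27],[np.pi,0,a])
env.move_l([.47,.29,.27],ori=[np.pi,0,a],speed=.25)
effector.command_gripper(.055)
d=imaging.get_image("wrist");cv2.imwrite("pics/w2.png",d["img"][:,:,::-1]);np.savez("w2.npz",**d)
s=monitor.sense();print(s["clock"],s["tool_pos"],s["joint_pos"].round(2))
```

```text
16.1167 [0.469786   0.28984655 0.27031035] [ 0.43  0.13  0.27  1.71  0.   -2.83]
```

View pics/w2.png

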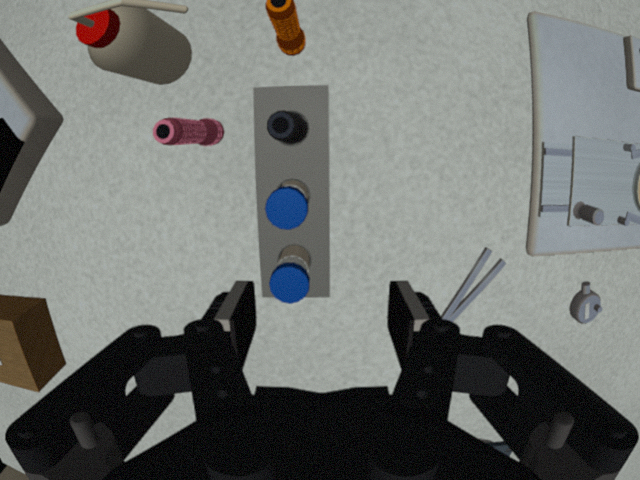

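Wrist view: lamp tail cap at (281,124), tube caps (287,207) and (290,283), pink (163,131) and orange (280,5) apart; carriage stayed home.

Run:
```python
from h import *
d=np.load("w2.npz")
L=wplane(d,(281,124),.148);t1=wplane(d,(287,208),.122);t2=wplane(d,(290,284),.122)
v=L-t2;a=np.arctan2(v[1],v[0]);print(L,t1,t2,a,np.hypot(*v[:2]))
# candidate grasp at tcp z .089; final pose search
sh=np.array([.565,-.156,.061]);res=[]
q0=np.array([0.3,.13,.27,1.71,0,-2.83])
for az in np.radians(np.arange(150,196,5)):
  dd=np.array([np.cos(az)*np.sqrt(.5),np.sin(az)*np.sqrt(.5),np.sqrt(.5)])
  z=-dd
  for sp in np.radians(np.arange(0,360,15)):
    h=np.array([-np.sin(az),np.cos(az),0]);x0=np.cross(h,z)
    x=np.cos(sp)*h+np.sin(sp)*np.cross(z,h);R=np.c_[x,np.cross(z,x),z]
    e=Ro.from_matrix(R).as_euler('xyz')
    q=planner.inverse_kinematics(sh+dd*.159,e)
    if q is not None: 
      q2=planner.inverse_kinematics(sh+dd*.259,e)
      if q2 is not None: res.append((abs(np.array(q)-q0)[1:].max(),np.degrees(az),np.degrees(sp),np.round(q,2),np.round(q2,2),e.round(3)))
for r in sorted(res,key=lambda r:r[0])[:8]:print(*r)
```

```text
[0.54145153 0.32623993 0.148     ] [0.4764539  0.31734184 0.122     ] [0.41184353 0.30865684 0.122     ] 0.13484040204576314 0.1307952634265872
0.961068284041696 195.0 29.999999999999996 [-0.99 -0.54 -0.69  1.12  0.73 -2.18] [-1.2  -0.57 -0.56  1.48  0.78 -2.47] [-2.428  0.361 -1.697]
0.961068284041696 195.0 45.0 [-0.99 -0.54 -0.69  1.12  0.73 -1.91] [-1.2  -0.57 -0.56  1.48  0.78 -2.2 ] [-2.526  0.524 -1.924]
0.961068284041696 195.0 345.0 [-0.99 -0.54 -0.69  1.12  0.73 -2.96] [-1.2  -0.57 -0.56  1.48  0.78  3.03] [-2.374 -0.184 -1.122]
0.9610682840416964 195.0 0.0 [-0.99 -0.54 -0.69  1.12  0.73 -2.7 ] [-1.2  -0.57 -0.56  1.48  0.78 -2.99] [-2.356  0.    -1.309]
0.9610682840416969 195.0 14.999999999999998 [-0.99 -0.54 -0.69  1.12  0.73 -2.44] [-1.2  -0.57 -0.56  1.48  0.78 -2.73] [-2.374  0.184 -1.496]
1.0342958481372415 190.0 29.999999999999996 [-0.95 -0.66 -0.76  1.06  0.69 -2.03] [-1.18 -0.71 -0.64  1.43  0.76 -2.32] [-2.428  0.361 -1.784]
1.034295848137242 190.0 330.0 [-0.95 -0.66 -0.76  1.06  0.69 -3.07] [-1.18 -0.71 -0.64  1.43  0.76  2.92] [-2.428 -0.361 -1.009]
1.034295848137242 190.0 345.0 [-0.95 -0.66 -0.76  1.06  0.69 -2.81] [-1.18 -0.71 -0.64  1.43  0.76 -3.1 ] [-2.374 -0.184 -1.209]
```

```bash
cat >> h.py <<'E'
SH=np.array([.565,-.156,.061])
def fin(az,lean,sp,s):
    az,lean,sp=np.radians([az,lean,sp]);dd=np.array([np.cos(az)*np.sin(lean),np.sin(az)*np.sin(lean),np.cos(lean)])
    z=-dd;h=np.array([-np.sin(az),np.cos(az),0]);x=np.cos(sp)*h+np.sin(sp)*np.cross(z,h)
    return SH+dd*s,Ro.from_matrix(np.c_[x,np.cross(z,x),z]).as_euler('xyz')
E
python3 - <<'E'
from h import *
lo=np.array([-2.91,-.99,-1.21,-2.12,-1.49,-3.14]);hi=np.array([2.91,1.94,1.42,2.29,1.47,3.14])
for lean in (40,45):
  for az in range(80,211,10):
    best=None
    for sp in range(0,360,30):
      q=planner.inverse_kinematics(*fin(az,lean,sp,.164));q2=planner.inverse_kinematics(*fin(az,lean,sp,.244))
      if q is None or q2 is None: continue
      q,q2=np.array(q),np.array(q2);m=min((q-lo).min(),(hi-q).min(),(q2-lo).min(),(hi-q2).min())
      if abs(q-q2).max()<1 and (best is None or m>best[0]): best=(m.round(2),sp,q.round(2),q2.round(2))
    print(lean,az,best)
E
```

```text
40 80 (np.float64(0.4), 0, array([ 0.13,  0.42,  0.29,  1.69, -0.66,  0.39]), array([ 0.2 ,  0.5 ,  0.52,  1.89, -0.64,  0.48]))
40 90 (np.float64(0.56), 330, array([ 0.15,  0.25,  0.08,  1.53, -0.69, -0.33]), array([ 0.23,  0.3 ,  0.27,  1.73, -0.68, -0.22]))
40 100 (np.float64(0.71), 330, array([ 0.15,  0.07, -0.11,  1.37, -0.7 , -0.55]), array([ 0.25,  0.1 ,  0.04,  1.58, -0.7 , -0.42]))
40 110 (np.float64(0.8), 0, array([ 0.14, -0.12, -0.3 ,  1.22, -0.68, -0.27]), array([ 0.25, -0.1 , -0.16,  1.43, -0.69, -0.13]))
40 120 (np.float64(0.67), 330, array([ 0.11, -0.31, -0.47,  1.08, -0.63, -1.05]), array([ 0.22, -0.32, -0.35,  1.3 , -0.66, -0.91]))
40 130 (np.float64(0.45), 0, array([ 0.04, -0.5 , -0.62,  0.98, -0.53, -0.79]), array([ 0.15, -0.54, -0.51,  1.19, -0.58, -0.67]))
40 140 (np.float64(0.23), 330, array([-0.08, -0.68, -0.73,  0.92, -0.38, -1.59]), array([ 0.03, -0.76, -0.64,  1.12, -0.44, -1.5 ]))
40 150 (np.float64(0.05), 330, array([-0.23, -0.82, -0.81,  0.91, -0.19, -1.87]), array([-0.17, -0.94, -0.73,  1.11, -0.22, -1.82]))
40 160 None
40 170 None
40 180 (np.float64(0.1
[... 1293 characters left out ...]
))
45 140 (np.float64(0.14), 0, array([-0.02, -0.77, -0.84,  0.84, -0.46, -1.05]), array([ 0.12, -0.85, -0.76,  1.07, -0.54, -0.93]))
45 150 None
45 160 None
45 170 None
45 180 (np.float64(0.01), 330, array([-0.85, -0.88, -0.88,  0.99,  0.56, -2.77]), array([-1.04, -0.98, -0.79,  1.29,  0.66, -2.97]))
45 190 (np.float64(0.28), 300, array([-0.96, -0.67, -0.76,  1.08,  0.7 ,  2.67]), array([-1.14, -0.71, -0.66,  1.38,  0.75,  2.44]))
45 200 (np.float64(0.55), 30, array([-1.02, -0.43, -0.61,  1.2 ,  0.76, -2.33]), array([-1.18, -0.44, -0.5 ,  1.47,  0.78, -2.56]))
45 210 (np.float64(0.68), 300, array([-1.03, -0.21, -0.43,  1.33,  0.79,  2.11]), array([-1.17, -0.2 , -0.31,  1.58,  0.78,  1.92]))
```

Run:
```python
from h import *
import cv2
O=[np.pi,0,.135+np.pi];L=np.array([.5415,.3262])
print(planner.inverse_kinematics([*L,.2],O))
env.move_to([*L,.25],O)
env.move_l([*L,.089],speed=.15)
effector.command_gripper(0.)
s=monitor.sense();print(s["clock"],s["tool_pos"],s["joint_pos"].round(2),s["grip_width"],s["grasp_force"],s["contact_force"])
env.move_l([*L,.25],speed=.15)
s=monitor.sense();print(s["clock"],s["tool_pos"],s["grip_width"],s["grasp_force"],s["contact_force"])
d=imaging.get_image("wrist");cv2.imwrite("pics/w3.png",d["img"][:,:,::-1])
for sp in range(0,100,15):
  print(sp,[np.round(planner.inverse_kinematics(*fin(115,45,sp,x)),2) for x in(.159,.3)])
```

```text
[0.43615703 0.32938361 0.35892577 1.60033849 0.         0.30115703]
20.375 [0.54216965 0.32693114 0.09026353] [0.44 0.34 0.15 1.38 0.   0.3 ] 0.021583693911875163 58.74622777104378 [-0.3534067   1.73729045  2.93720047]
21.6 [0.54097221 0.3258181  0.24855881] 0.02177475075360922 59.00813855230808 [ 0.15908828  0.4034758  -1.60271332]
0 [array([ 0.19, -0.2 , -0.44,  1.09, -0.75, -0.35]), array([ 0.41, -0.16, -0.2 ,  1.5 , -0.79, -0.04])]
15 [array([ 0.19, -0.2 , -0.44,  1.09, -0.75, -0.08]), array([ 0.41, -0.16, -0.2 ,  1.5 , -0.79,  0.22])]
30 [array([ 0.19, -0.2 , -0.44,  1.09, -0.75,  0.18]), array([ 0.41, -0.16, -0.2 ,  1.5 , -0.79,  0.49])]
45 [array([ 0.19, -0.2 , -0.44,  1.09, -0.75,  0.44]), array([ 0.41, -0.16, -0.2 ,  1.5 , -0.79,  0.75])]
60 [array([ 0.19, -0.2 , -0.44,  1.09, -0.75,  0.7 ]), array([ 0.41, -0.16, -0.2 ,  1.5 , -0.79,  1.01])]
75 [array([ 0.19, -0.2 , -0.44,  1.09, -0.75,  0.96]), array([ 0.41, -0.16, -0.2 ,  1.5 , -0.79,  1.27])]
90 [array([ 0.19, -0.2 , -0.44,  1.09, -0.75,  1.22]), array([ 0.41, -0.16, -0.2 ,  1.5 , -0.79,  1.53])]
```

View pics/w3.png

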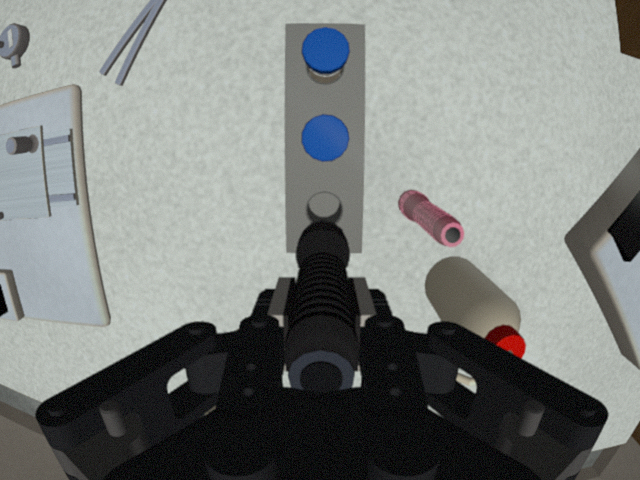

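The lamp (head at (322,245)) hangs straight in the fingers and its well at (323,207) is empty; the tubes are undisturbed.

Run:
```python
from h import *
import cv2
env.move_l([.47,.22,.31],speed=.2)
env.move_to(*fin(115,45,45,.30))
p,o=fin(115,45,45,.159)
env.move_l(p,ori=o,speed=.1)
env.pause(.3)
s=monitor.sense();print(s["clock"],s["tool_pos"],p,s["eef_rot"],o,s["grasp_force"],s["contact_force"])
im=[]
for n in("wrist","side"):
    d=imaging.get_image(n);np.savez(n+"4.npz",**d);im.append(d["img"][:,:,::-1])
a=cv2.resize(im[0],(400,300),interpolation=cv2.INTER_AREA);b=cv2.resize(im[1][130:310,235:435],(400,360),interpolation=cv2.INTER_CUBIC)
o=np.zeros((360,800,3),np.uint8);o[:300,:400]=a;o[:,400:]=b;cv2.imwrite("pics/f4.png",o)
```

```text
25.1417 [ 0.51762929 -0.05388536  0.1736554 ] [ 0.51748504 -0.05410384  0.17342998] [-2.52630895  0.5239266   2.96271005] [-2.52611294  0.52359878  2.96244526] 59.00777220726013 [-0.5167934  -0.30569907 -1.15544313]
```

View pics/f4.png

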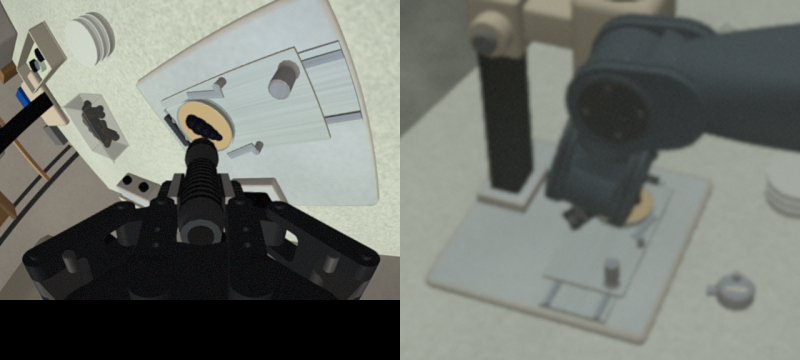

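Wrist half: the lamp head (203,152) points at the shell (204,126); the carriage is against its stop (175,130). Side half: nothing touches the microscope.

Run:
```python
from h import *
d=np.load("wrist4.npz");s=monitor.sense()
P=wplane(d,(326,202),.061);k=wplane(d,(284*1.6,74*1.6),.078);R=Ro.from_euler('xyz',s["eef_rot"]).as_matrix()
print("shell",P,"knob",k,"in tool",R.T@(P-s["tool_pos"]), "minus head .079")
hand_in()
```

```text
shell [ 0.55013976 -0.14300185  0.061     ] knob [ 0.49018065 -0.01584598  0.078     ] in tool [0.01476537 0.0033289  0.14636109] minus head .079
the job is handed in; nothing more can be done
```

The job is handed in, but I don't have the verdict. The carriage went home against its stop, and the lamp was drawn from the rack and held at about 45° with its head roughly 8 cm from the shell. My last picture put the shell 15 mm off the lamp axis (limit 20 mm) where the knob reading from the stop had put it on the axis, and I handed in without resolving that difference.

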